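Hold the pen tester aslant over the rinse beaker

ROBOT

A 7-joint arm with a two-finger parallel gripper is mounted at the origin on the work surface. World frame = base frame: x ahead of the robot, y to its left, z up, the work surface at z = 0. Lengths are in m, angles in rad, forces in N, time in s.
With the tool pointing down it reaches from about 0.4 to 0.85 m from the base axis. Payload 10.4 kg.
Tool frame: the origin (TCP) lies at the very end of the fingers, on their centre line; the grasp point (between the pads) lies 19 mm behind it; z points along the fingers, y is the direction in which the jaws open and shut (so a half turn about z gives the same grasp; the last joint's range is limited). The gripper opens to 85 mm and grips with 20 to 120 N. Pads are 22 mm wide; open, the fingers measure 114 mm over their backs; the gripper's body (76 mm by 85 mm) begins 54 mm behind the grasp point. The pads swing forward as they close: fully open they stand 13 mm farther back than shut.
Start: joints at [-1.255, 0.332, -0.065, 1.46, 0.022, 1.35, -0.088], TCP at [0.208, 0.589, 0.231] pointing down, gripper open.
Joint ranges: [-2.6, 2.6], [-0.5, 2.12], [-1.47, 1.34], [0.16, 2.42], [-1.27, 4.41], [0.06, 2.06], [-2.6, 2.6]. Speed limits (rad/s): [2.22, 2.22, 2.79, 2.79, 3.14, 3.14, 3.14].

INTERFACE

Orientations are given as a unit quaternion [x, y, z, w].
In Python, from workcell import get_obs, camera, camera_info, hand_in gives the robot as it stands.
- The arm moves only by the tool move_arm, never from a script. Its argument "moves" is a list of rows, each a list of 3 entries, a list of its own where there are three numbers: the shift along the tool's x, y, z in units of 25 mm (1.0 is 25 mm), then the turn, a rotation vector about the tool's x, y, z in degrees, then the opening, from 0 (shut) to 1 (fully open). A call has 1 to 5 rows; each row shifts and turns the commanded pose from where the row before left it, along the tool's axes as they then stand; what a row does not reach is not made up. A row lasts 1/8 s, in which the tool goes at most 62.5 mm and 10.7 degrees, less where a joint would pass 70% of its speed; a pose out of reach is approached as far as the arm can. A call is refused whole if a number of a shift passes 1 or a number of a turn 10.7, either way. A call with a gripper value outside its range is refused whole. The fingers move at their own pace and stop on an object; "squeeze" is the grip in N (left out, the last holds). Time passes only in rows, so rows that do not move let the fingers close. It gives the time, the measured TCP pose, the force and the opening at its end, in the units of the state.
- get_obs(): the state, without advancing time (a new reading comes with each control period).
- camera(name): name is "side" or "top" or "wrist"; returns the picture (384x512x3 uint8, red, green, blue); there is no depth.
- camera_info(name): a dict with "fx", "fy", "cx", "cy" (pixels), "origin" and "rotation" of the camera in the world. Camera axes: x right, y down, z forward; pixel columns grow to the right and rows downward; lengths in m; the calibration is good to about 2 mm. The wrist camera is an equidistant fisheye: a pixel r from the principal point sees the ray r / f radians off the axis. A picture is of the moment at which its call begins: read the wrist's pose just before it. camera_info takes no time and is no camera call; for the wrist camera it gives the pose at the moment of the call.
- hand_in(): hands the job in, once; it reports no verdict.
The state is a dict: "clock": time; "joint_pos": joint angles; "joint_velocities": joint speeds; "tau": joint torques, N m; "position": TCP position; "ee_rot": TCP orientation; "ft_force": force on the tool from outside, world axes, zero at the start; "torque": the same for the moment, N m; "grip_width": opening from 0.0 (shut) to 1.0 (fully open).
Only numpy, scipy, OpenCV 4.12 (cv2) and the standard library are available. Lean on these libraries where they do the work, as an engineer would, in place of code of your own. Each camera call takes 0.05 s, during which the arm holds its last target. There are 200 camera calls.

TASK

Draw the pen tester (the instrument with the flat rectangular head) straight up out of its rack, then tip it about 45 degrees from upright, glass tip downwards, and hold it still with the tip a few centimetres above the middle of the open mouth of the beaker in the tray, so that I can rinse it. Do not let it touch the beaker, and leave everything else where it is. The job ends with the gripper still holding the tester in the air: do not put it down or let go.

Things in the scene. Friction and masses are not known exactly. Their poses are not given: they have to be found in the camera images.
- tester_mid (a point): grasp point of the pen tester: centre of its flat rectangular white head (small dark screen on its -x face), 20 mm thick (x), 36 mm wide (y), 70 mm tall (z, 35 mm above and below this point). z points up as it stands. Below the head a 60 mm foot (grey 24 x 16 mm sleeve, glass tip) stands in any one rack pocket, the head resting on the rack top. 0.08 to 0.15 kg, balancing 4 mm below this point
- tester_tip (a point): the middle of the tester's glass tip, its lowest point as it stands, on its long axis 95 mm below tester_mid; same axes
- tester: the whole pen tester; origin at the tip, same axes as tester_mid
- rack: grey instrument rack, fixed, 210 mm along its y, 70 mm deep along its x (base 90 mm), top at 75 mm; three through pockets, 27 x 19 mm, in a row along its y at -70, 0 and +70 mm; z up, origin under its centre, on the bench. An instrument must rise 60 mm to come out. The instruments' axes are parallel to the rack's
- thermometer: dial thermometer with a round steel dial 42 mm across, standing in another pocket of the rack, reaching 69 mm above its top; origin at its tip. Leave it
- scoop: scoop with a slim round white handle 14 mm thick, standing in the third pocket, reaching 69 mm above the rack's top; origin at its tip. Leave it
- tray: shallow yellow tray fixed to the bench, 200 mm (x) by 280 mm (y), floor 4 mm thick, border 18 mm high; origin under its centre
- beaker_rim (a point): centre of the open mouth of the white plastic beaker that stands loose in the tray, level with its rim, z up; mouth 90 mm across outside, wall 4 mm, beaker 90 mm tall, so its rim is 94 mm above the bench
- beaker: the beaker; origin under its centre, z up
- meter: green handheld meter lying in the tray, 130 x 62 x 26 mm; origin under its centre. Leave it
- flask: small amber conical flask with a narrow neck, 76 mm wide, 93 mm tall; origin under its centre. Leave it
- washbottle: white bottle with a grey cap, 64 mm wide, 150 mm tall; origin under its centre. Leave it
- dishes: stack of three round dishes 91 mm wide, 44 mm tall; origin under its centre. Leave it
- marker: black marker pen lying on the bench, 16 mm thick, 130 mm long along its x. Leave it
Mind the look-alikes: they are no part of the job. What is shaped like the tester but yellow is not meant.

How it is judged:
By the outcome, as a careful person would: the job done as asked, in the order asked, and still so for the second after the job is handed in, while the arm keeps its last pose, push and grip.
It also fails if it takes over 32 s, if anything falls off the work surface, if the arm or the gripper's body presses on something with over 40 N, if the wrist force passes 120 N, or if a joint passes its speed limit or range.

## Working session

There is one attempt and no reset: what is moved stays moved. The work goes in short steps, Python scripts to look and compute and a tool call to move; the robot and the scene stay as the last step left them, time stands still between calls to the robot, and variables do not carry over. Pictures are saved under pics/ and viewed, about 8 in all and at most 12, crops included, and the job is handed in when it is done.

Besides the shell and the picture viewer there is one more tool, called after "Emit:" by a JSON object that holds its "method" and its "body", one argument or row to a line. move_arm: Moves the arm, as the interface text tells. Its arguments: {"type":"object","properties":{"moves":{"type":"array","items":{"type":"array"}},"squeeze":{"type":"number"}},"required":["moves"]}

```bash
mkdir -p pics; cat > h.py <<'E'
import numpy as np, cv2
from workcell import get_obs, camera, camera_info, hand_in
from scipy.spatial.transform import Rotation as R
def save(n,im,s=1.5): cv2.imwrite(n,cv2.resize(im[:,:,::-1],None,fx=s,fy=s))
def ray(ci,u,v,fish=False):
    x=(u-ci['cx'])/ci['fx'];y=(v-ci['cy'])/ci['fy']
    if fish:
        r=np.hypot(x,y); d=np.array([x/r*np.sin(r),y/r*np.sin(r),np.cos(r)])
    else: d=np.array([x,y,1.])
    return np.array(ci['origin']),np.array(ci['rotation'])@(d/np.linalg.norm(d))
def plane(ci,u,v,z,fish=False):
    o,d=ray(ci,u,v,fish); return o+d*(z-o[2])/d[2]
E
python3 - <<'E'
from h import *
for n in ('top','side','wrist'):
    im=camera(n); np.save(f'pics/{n}0.npy',im); save(f'pics/{n}0.png',im); ci=camera_info(n)
    print(n,{k:np.round(ci[k],3).tolist() for k in ci if k in('fx','fy','cx','cy','origin','rotation')})
o=get_obs(); print(o)
E
```

```text
top {'fx': 361.147, 'fy': 361.147, 'cx': 248.757, 'cy': 195.057, 'origin': [0.471, 0.002, 0.842], 'rotation': [0.714, -0.697, 0.049, -0.052]}
side {'fx': 374.511, 'fy': 374.511, 'cx': 253.79, 'cy': 193.106, 'origin': [0.489, 0.554, 0.717], 'rotation': [-0.073, 0.931, -0.356, 0.039]}
wrist {'fx': 297.319, 'fy': 297.319, 'cx': 258.593, 'cy': 195.414, 'origin': [0.14, 0.615, 0.374], 'rotation': [0.808, 0.572, 0.083, 0.118]}
{'clock': 0.15, 'joint_pos': array([-1.25460169,  0.33268447, -0.06468549,  1.460761  ,  0.02162412,
        1.3498759 , -0.08853277]), 'joint_velocities': array([ 8.01812801e-04, -6.10294872e-04,  6.97560799e-04, -4.13706970e-03,
       -4.44943412e-05, -1.01849788e-03, -4.82826900e-04]), 'tau': array([-1.56140286e-04, -6.25823951e+01,  4.84668917e-02, -3.91862011e+01,
        1.61664543e-02,  7.25226666e-03, -1.34089987e-05]), 'position': array([0.20764133, 0.58920259, 0.23071902]), 'ee_rot': array([ 1.68600134e-01,  9.85684396e-01, -5.13927602e-04, -5.08527405e-05]), 'ft_force': array([-0.145081  ,  0.05202646,  0.08608208]), 'torque': array([-0.01192064,  0.00716031,  0.00917149]), 'grip_width': 1.0001152768569337}
```

View pics/top0.png

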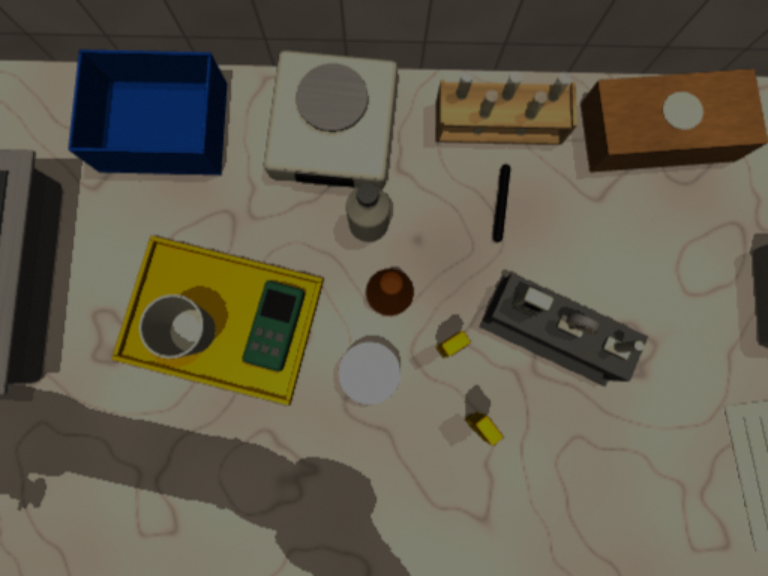

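View pics/side0.png

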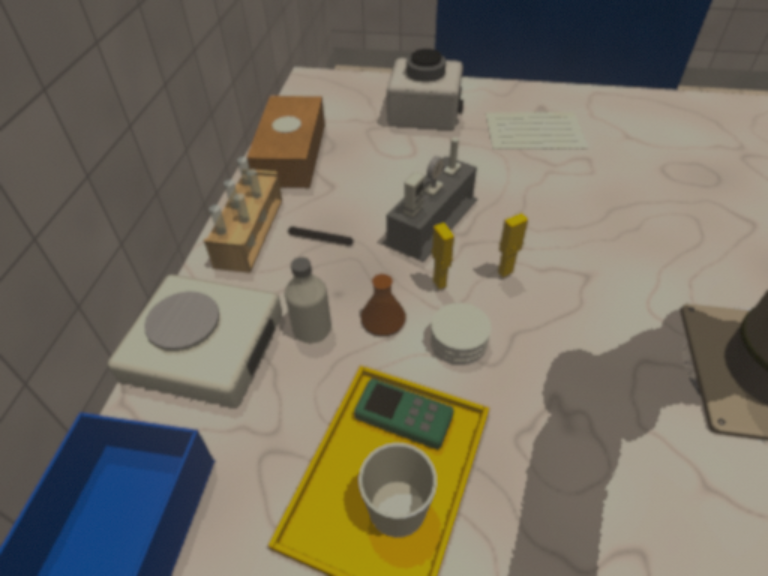

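The top view shows the rack at about (565,325) in the enlarged picture. The tester's white head is in its left pocket at (538,298), and the beaker mouth is at (172,326). The yellow look-alikes stand at (455,343) and (489,430). The side view agrees.

```bash
sed -i "s/np.array(ci\['rotation'\])@/R.from_quat(ci['rotation']).as_matrix()@/" h.py
python3 - <<'E'
from h import *
a=np.load('pics/top0.npy')[170:265,310:440]; b=np.load('pics/side0.npy')[80:175,245:375]
c=np.vstack([cv2.resize(x,None,fx=6,fy=6,interpolation=cv2.INTER_CUBIC)[:570] for x in (a,)])
c=np.clip(c.astype(int)*2,0,255).astype(np.uint8); save('pics/c1.png',c,1)
c=cv2.resize(b,None,fx=6,fy=6,interpolation=cv2.INTER_CUBIC); save('pics/c2.png',np.clip(c.astype(int)*2,0,255).astype(np.uint8),1)
ci=camera_info('top')
for n,u,v,z in [('bk',172,326,.094),('rackA',507,272,.075),('rackB',646,338,.075),('tester top',538,293,.145),('y1',455,340,.1),('y2',489,430,.1)]: print(n,plane(ci,u/1.5,v/1.5,z).round(3))
E
```

```text
bk [0.526 0.284 0.094]
rackA [ 0.616 -0.185  0.075]
rackB [ 0.526 -0.38   0.075]
tester top [ 0.576 -0.208  0.145]
y1 [ 0.516 -0.107  0.1  ]
y2 [ 0.397 -0.152  0.1  ]
```

View pics/c1.png

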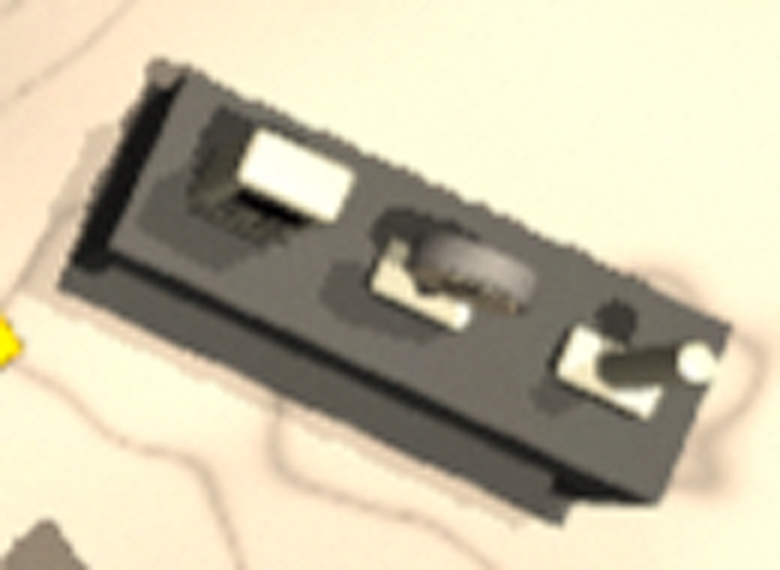

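View pics/c2.png

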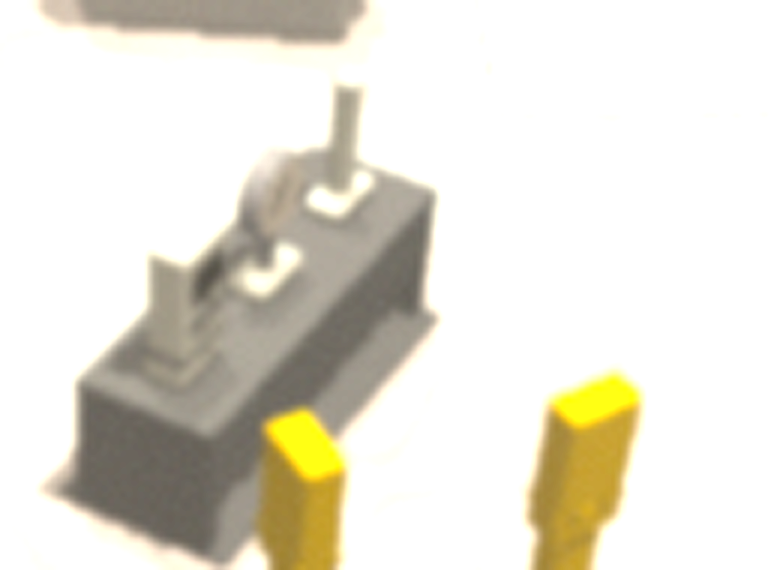

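The crops show the tester's head top as a quad at crop pixels (262,130), (352,180), (335,222) and (240,180). Its dark screen faces the robot. The rack top corners are at (185,80), (730,325), (660,500) and (110,245).

```bash
cat >> h.py <<'E'
def goal(p,az,tilt=0):
    """tool pose: tool y at azimuth az (deg), z down, tilted outward (about tool x) by tilt deg"""
    a=np.radians(az); y=np.array([np.cos(a),np.sin(a),0]); z=np.array([0,0,-1.]); x=np.cross(y,z)
    return np.array(p),R.from_matrix(np.c_[x,y,z])*R.from_euler('x',tilt,degrees=True)
def rows(p,r,gp,gr,n,verb=True):
    """split the move into n rows; print mean shift (25 mm units) and turn per call of 5"""
    w=(r.inv()*gr).as_rotvec()/n; d=(gp-p)/n; out=[]
    for i in range(n): out.append(np.r_[(r*R.from_rotvec(w*i)).inv().apply(d)/.025,np.degrees(w)])
    for i in range(0,n,5): print(i,len(out[i:i+5]),np.mean(out[i:i+5],0).round(2))
def now():
    o=get_obs(); r=R.from_quat(o['ee_rot']); print('t',round(o['clock'],2),'p',o['position'].round(4),'z',r.as_matrix()[:,2].round(3),'yaz',np.degrees(np.arctan2(*r.as_matrix()[[1,0],1])).round(1),'q',o['joint_pos'].round(2),'F',o['ft_force'].round(1),'g',round(o['grip_width'],3))
    return o['position'],r
E
python3 - <<'E'
from h import *
t=camera_info('top'); s=camera_info('side')
f=lambda u,v,z:plane(t,u/6+310-.4,v/6+170-.4,z)[:2]
H=np.array([f(*q,.145) for q in [(262,130),(352,180),(335,222),(240,180)]]); print('head',H.round(3).tolist(),H.mean(0).round(4))
K=np.array([f(*q,.075) for q in [(185,80),(730,325),(660,500),(110,245)]]); c=K.mean(0)
ry=K[0]-K[1]+K[3]-K[2]; ry/=np.linalg.norm(ry); rx=np.array([ry[1],-ry[0]]); print('rack',c.round(4),'len',np.linalg.norm(K[0]-K[1]),np.linalg.norm(K[1]-K[2]),'pocket',(c+.07*ry).round(4),'x az',np.degrees(np.arctan2(rx[1],rx[0])))
e=H[1]-H[0]+H[2]-H[3]; print('head y az',np.degrees(np.arctan2(*(-e)[::-1])))
print('side tester top',plane(s,(245+185/6),(80+247/6),.145).round(4))
print('beaker side',plane(s,398/1.5,480/1.5,.094).round(4))
# beaker rim from top: bright, low saturation ring region inside yellow tray
im=np.load('pics/top0.npy'); hsv=cv2.cvtColor(im,cv2.COLOR_RGB2HSV)
m=((hsv[...,1]<90)).astype(np.uint8); m[:,:85]=0;m[:,155:]=0;m[:180]=0;m[255:]=0
n,l,st,ce=cv2.connectedComponentsWithStats(m)
k=l[217,95] ; print(st[1:],)
p,r=now()
g,gr=goal([.46,.2,.28],30); rows(p,r,g,gr,20)
E
```

```text
head [[0.584, -0.197], [0.569, -0.226], [0.555, -0.22], [0.568, -0.19]] [ 0.5688 -0.2084]
rack [ 0.541  -0.2719] len 0.20842265492825046 0.06743595916453274 pocket [ 0.5692 -0.2078] x az -23.730731729427326
head y az 64.19912561192656
side tester top [ 0.5701 -0.1972  0.145 ]
beaker side [0.5259 0.2886 0.094 ]
[[  85  180    7   22   90]
 [  93  197   50   42 1621]
 [  85  243   44   12  273]]
t 0.15 p [0.2076 0.5892 0.2307] z [-0.    -0.001 -1.   ] yaz 70.6 q [-1.25  0.33 -0.06  1.46  0.02  1.35 -0.09] F [-0.1  0.1  0.1] g 1.0
0 5 [-0.77 -0.51 -0.1  -0.    0.    2.03]
5 5 [-0.85 -0.37 -0.1  -0.    0.    2.03]
10 5 [-0.9  -0.21 -0.1  -0.    0.    2.03]
15 5 [-0.93 -0.05 -0.1  -0.    0.    2.03]
```

Emit:
{"method": "move_arm", "body": {
  "moves": [
    [[-0.8,-0.5,-0.1],[0,0,2],1],
    [[-0.8,-0.5,-0.1],[0,0,2],1],
    [[-0.8,-0.5,-0.1],[0,0,2],1],
    [[-0.8,-0.5,-0.1],[0,0,2],1],
    [[-0.8,-0.5,-0.1],[0,0,2],1]
  ]
}}

```text
clock: 0.78
position: [0.2756, 0.491, 0.2442]
ee_rot: [0.255, 0.967, 0.0, -0.0]
ft_force: [0.9, 0.1, 0.3]
grip_width: 0.998
```

Emit:
{"method": "move_arm", "body": {
  "moves": [
    [[-0.9,-0.4,-0.1],[0,0,2],1],
    [[-0.9,-0.4,-0.1],[0,0,2],1],
    [[-0.9,-0.4,-0.1],[0,0,2],1],
    [[-0.9,-0.4,-0.1],[0,0,2],1],
    [[-0.9,-0.4,-0.1],[0,0,2],1]
  ]
}}

```text
clock: 1.4
position: [0.3416, 0.3875, 0.2565]
ee_rot: [0.338, 0.941, 0.0, -0.0]
ft_force: [-0.6, 0.1, -0.2]
grip_width: 1.0
```

Emit:
{"method": "move_arm", "body": {
  "moves": [
    [[-1,-0.2,-0.1],[0,0,2.5],1],
    [[-1,-0.2,-0.1],[0,0,2.5],1],
    [[-1,-0.2,-0.1],[0,0,2.5],1],
    [[-1,-0.2,-0.1],[0,0,2.5],1],
    [[-1,-0.2,-0.1],[0,0,2.5],1]
  ]
}}

```text
clock: 2.02
position: [0.4134, 0.2823, 0.2689]
ee_rot: [0.439, 0.898, 0.0, -0.0]
ft_force: [1.5, 0.3, -0.1]
grip_width: 0.999
```

```bash
python3 - <<'E'
from h import *
p,r=now()
g,gr=goal([.569,-.208,.22],-24); rows(p,r,g,gr,20)
E
```

```text
t 2.02 p [0.4134 0.2823 0.2689] z [-0.  0. -1.] yaz 37.9 q [-0.9   0.03  0.22  1.74 -0.01  1.38 -0.02] F [ 1.5  0.3 -0.1] g 0.999
0 5 [-0.99 -0.25  0.1  -0.   -0.    3.1 ]
5 5 [-1.03  0.02  0.1  -0.   -0.    3.1 ]
10 5 [-0.98  0.3   0.1  -0.   -0.    3.1 ]
15 5 [-0.87  0.55  0.1  -0.   -0.    3.1 ]
```

Emit:
{"method": "move_arm", "body": {
  "moves": [
    [[-1,-0.2,0],[0,0,3],1],
    [[-1,-0.2,0],[0,0,3],1],
    [[-1,-0.2,0],[0,0,3],1],
    [[-1,-0.2,0],[0,0,3],1],
    [[-1,-0.2,0],[0,0,3],1]
  ]
}}

```text
clock: 2.65
position: [0.458, 0.1633, 0.2688]
ee_rot: [0.553, 0.833, 0.0, -0.0]
ft_force: [-0.1, -0.1, -0.6]
grip_width: 1.001
```

Emit:
{"method": "move_arm", "body": {
  "moves": [
    [[-1,0,0],[0,0,3],1],
    [[-1,0,0],[0,0,3],1],
    [[-1,0,0],[0,0,3],1],
    [[-1,0,0],[0,0,3],1],
    [[-1,0,0],[0,0,3],1]
  ]
}}

```text
clock: 3.28
position: [0.4946, 0.0442, 0.2688]
ee_rot: [0.657, 0.754, -0.0, -0.0]
ft_force: [1.1, -0.7, -0.1]
grip_width: 1.0
```

Emit:
{"method": "move_arm", "body": {
  "moves": [
    [[-1,0.3,0],[0,0,3],1],
    [[-1,0.3,0],[0,0,3],1],
    [[-1,0.3,0],[0,0,3],1],
    [[-1,0.3,0],[0,0,3],1],
    [[-1,0.3,0],[0,0,3],1]
  ]
}}

```text
clock: 3.9
position: [0.5366, -0.0791, 0.2687]
ee_rot: [0.75, 0.662, -0.0, -0.0]
ft_force: [0.7, -0.6, -0.2]
grip_width: 0.998
```

```bash
python3 - <<'E'
from h import *
p,r=now()
g,gr=goal([.569,-.208,.23],-24); rows(p,r,g,gr,5)
E
```

```text
t 3.9 p [ 0.5366 -0.0791  0.2687] z [-0. -0. -1.] yaz -7.1 q [-0.49  0.13  0.61  1.65 -0.08  1.38  0.01] F [ 0.7 -0.6 -0.2] g 0.998
0 5 [-0.94  0.5   0.31 -0.    0.    3.38]
```

Emit:
{"method": "move_arm", "body": {
  "moves": [
    [[-0.9,0.5,0.2],[0,0,3.4],1],
    [[-0.9,0.5,0.2],[0,0,3.4],1],
    [[-0.9,0.5,0.2],[0,0,3.4],1],
    [[-0.9,0.5,0.2],[0,0,3.4],1],
    [[-0.9,0.5,0.2],[0,0,3.4],1]
  ]
}}

```text
clock: 4.53
position: [0.5703, -0.2027, 0.2435]
ee_rot: [0.839, 0.544, -0.0, 0.0]
ft_force: [-0.0, 0.9, -0.2]
grip_width: 1.002
```

```bash
python3 - <<'E'
from h import *
p,r=now()
ci=camera_info('wrist'); im=camera('wrist'); np.save('pics/w1.npy',im); save('pics/w1.png',np.clip(im.astype(int)*1.6,0,255).astype(np.uint8))
g,gr=goal([.569,-.208,.22],-24); rows(p,r,g,gr,1)
def proj(P):
    c=R.from_quat(ci['rotation']).inv().apply(np.array(P)-ci['origin']); th=np.arctan2(np.hypot(c[0],c[1]),c[2]); k=th/np.hypot(c[0],c[1])
    return np.array([ci['cx']+ci['fx']*k*c[0],ci['cy']+ci['fy']*k*c[1]])*1.5
u=R.from_euler('z',-24,degrees=True)
for a,b in [(1,1),(1,-1),(-1,-1),(-1,1)]: print('head top corner predicted px',proj(np.array([.569,-.208,.145])+u.apply([a*.01,b*.018,0])).round())
E
```

```text
t 4.53 p [ 0.5703 -0.2027  0.2435] z [-0. -0. -1.] yaz -24.1 q [-0.3   0.33  0.72  1.53 -0.22  1.36  0.02] F [-0.   0.9 -0.2] g 1.002
0 1 [-0.21  0.04  0.94 -0.    0.01 -0.1 ]
head top corner predicted px [408. 275.]
head top corner predicted px [407. 335.]
head top corner predicted px [373. 335.]
head top corner predicted px [372. 275.]
```

View pics/w1.png

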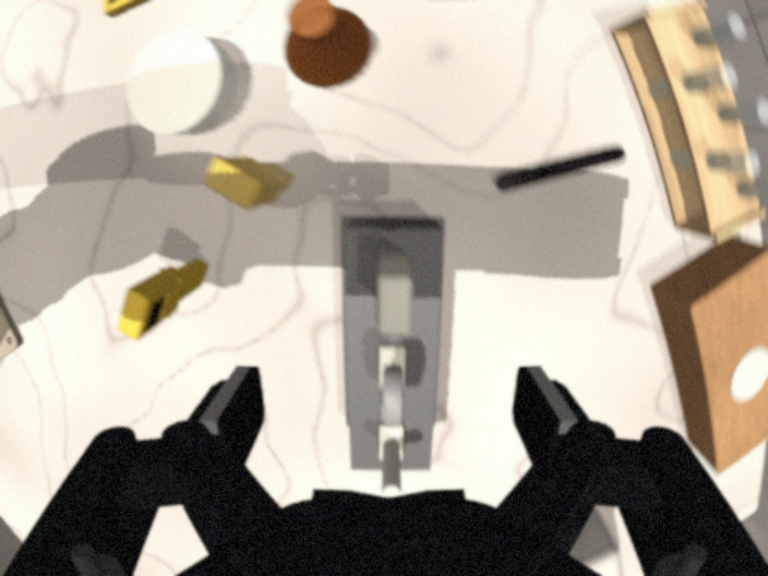

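The wrist view shows the head midway between the open fingers, at about x 378–412 and y 255–335. That is a few pixels right of the prediction, so I'll check the edges numerically.

```bash
python3 - <<'E'
from h import *
ci=camera_info('wrist'); im=np.load('pics/w1.npy'); g=cv2.cvtColor(im,cv2.COLOR_RGB2GRAY)
for y in (192,200,205,210,215,218): print(y,g[y,240:285])
print(g[160:232,262])
for u in (248,273): print(plane(ci,u,208,.145,True).round(4))
E
```

```text
192 [ 62  60  59  56  57  54  49  48  44  44  55  67  81  94 104 110 112 115
 113 110 113 112 113 115 112 114 111 116 115 115 115 114 103  98  88  73
  66  60  58  57  56  57  57  61  55]
200 [ 96  94  91  92  93  92  95  94  90  87  83  79  83  97 105 109 111 111
 111 111 114 114 115 116 115 113 113 114 115 115 114 111 106 100  91  87
  85  85  90  87  87  92  91  85  85]
205 [ 93  93  93  95  93  95  92  90  93  86  83  80  85  96 103 112 109 112
 114 113 115 112 112 115 117 115 115 113 114 114 113 110 106  98  93  90
  91  93  90  92  92  93  94  89  90]
210 [ 94  89  93  92  93  91  89  92  90  89  78  82  87  98 104 109 110 114
 113 112 113 114 114 114 112 114 113 114 115 114 113 111 103  96  93  88
  91  91  93  93  89  90  91  85  88]
215 [ 90  94  90  95  92  92  94  95  93  90  88  85  86  98 106 110 114 113
 113 114 113 113 112 114 113 112 114 113 117 111 113 109 102  97  93  88
  93  89  92  88  90  92  92  92  90]
218 [ 91  89  89  89  89  87  86  85  86  89  87  90  90  96 107 109 110 112
 111 112 111 112 112 112 113 115 113 113 112 113 113 107 104  97  95  90
  90  88  93  92  91  92  89  90  91]
[ 54  55  54  47  46  47  48  48  54  56  55  57  60  62  65  68  66  66
  70  66  67  67  74  77  85  91 100 108 109 110 114 115 113 114 115 115
 111 113 115 113 115 114 114 116 114 112 116 113 113 115 114 113 112 113
 113 112 111 114 112 109 108 106 104  95  95  94  88  83  76  82  90 106]
[ 0.5571 -0.2109  0.145 ]
[ 0.5766 -0.2198  0.145 ]
```

Emit:
{"method": "move_arm", "body": {
  "moves": [
    [[-0.2,0.1,0.6],[0,0,0],0.8],
    [[0,0,1],[0,0,0],0.8],
    [[0,0,1],[0,0,0],0.8],
    [[0,0,1],[0,0,0],0.8],
    [[0,0,0.8],[0,0,0],0.8]
  ]
}}

```text
clock: 5.2
position: [0.57, -0.2059, 0.132]
ee_rot: [0.838, 0.546, -0.0, -0.001]
ft_force: [0.0, 1.0, -0.5]
grip_width: 0.798
```

Emit:
{"method": "move_arm", "body": {
  "moves": [
    [[0,0,0.8],[0,0,0],0.8],
    [[0,0,0.6],[0,0,0],0.8],
    [[0,0,0.3],[0,0,0],0.8],
    [[0,0,0],[0,0,0],0.8]
  ]
}}

```text
clock: 5.7
position: [0.5703, -0.2067, 0.091]
ee_rot: [0.838, 0.545, -0.0, -0.0]
ft_force: [0.2, 0.1, 0.3]
grip_width: 0.797
```

```bash
python3 - <<'E'
from h import *
p,r=now()
im=camera('wrist'); np.save('pics/w2.npy',im); save('pics/w2.png',np.clip(im.astype(int)*1.6,0,255).astype(np.uint8)[60:330,100:420],2.2)
E
```

```text
t 5.7 p [ 0.5703 -0.2067  0.091 ] z [-0.  0. -1.] yaz -23.9 q [-0.24  0.47  0.66  1.7  -0.32  1.08  0.1 ] F [0.2 0.1 0.3] g 0.797
```

View pics/w2.png

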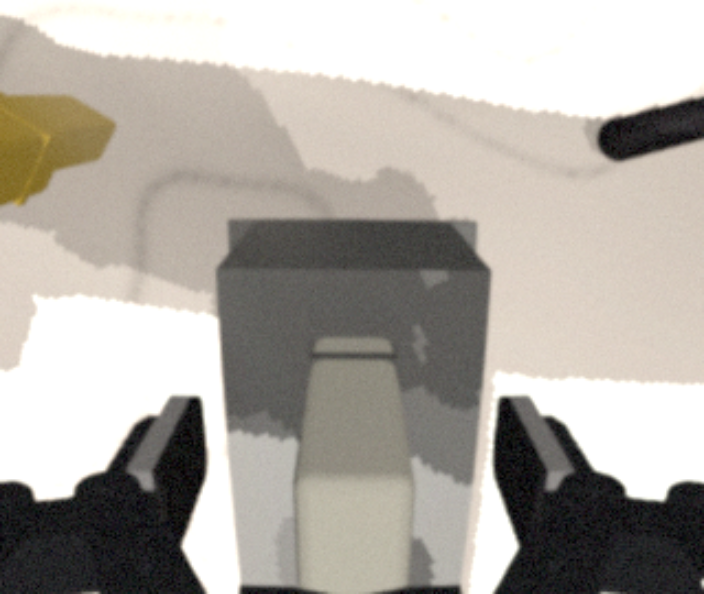

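The head is centred to within about 0.6 mm (354 against a finger centre of 350.5) and square to the pads. I'll close.

Emit:
{"method": "move_arm", "body": {
  "moves": [
    [[0,0,0],[0,0,0],0.4],
    [[0,0,0],[0,0,0],0.2],
    [[0,0,0],[0,0,0],0],
    [[0,0,0],[0,0,0],0],
    [[0,0,0],[0,0,0],0]
  ],
  "squeeze": 50
}}

```text
clock: 6.38
position: [0.5706, -0.2066, 0.0917]
ee_rot: [0.838, 0.545, 0.0, 0.0]
ft_force: [-1.3, 0.9, 5.7]
grip_width: 0.228
```

Emit:
{"method": "move_arm", "body": {
  "moves": [
    [[0,0,-0.1],[0,0,0],0],
    [[0,0,-0.3],[0,0,0],0],
    [[0,0,-0.5],[0,0,0],0]
  ]
}}

```text
clock: 6.75
position: [0.5701, -0.2066, 0.1141]
ee_rot: [0.838, 0.545, -0.0, -0.0]
ft_force: [-0.5, 0.5, -1.9]
grip_width: 0.23
```

Gripped: the opening of 0.23 is about 20 mm, and the lift is smooth. Continuing straight up.

Emit:
{"method": "move_arm", "body": {
  "moves": [
    [[0,0,-0.6],[0,0,0],0],
    [[0,0,-0.6],[0,0,0],0],
    [[0,0,-0.7],[0,0,0],0],
    [[0,0,-0.9],[0,0,0],0],
    [[0,0,-1],[0,0,0],0]
  ],
  "squeeze": 60
}}

```text
clock: 7.38
position: [0.5702, -0.2066, 0.2102]
ee_rot: [0.838, 0.545, 0.0, -0.0]
ft_force: [0.4, -0.3, -0.9]
grip_width: 0.226
```

Emit:
{"method": "move_arm", "body": {
  "moves": [
    [[0,0,-1],[0,0,0],0],
    [[0,0,-1],[0,0,0],0],
    [[0,0,-1],[0,0,0],0],
    [[0,0,-0.5],[0,0,0],0]
  ]
}}

```text
clock: 7.88
position: [0.5706, -0.2069, 0.2983]
ee_rot: [0.838, 0.545, 0.001, 0.001]
ft_force: [0.1, -0.2, -1.5]
grip_width: 0.227
```

```bash
python3 - <<'E'
from h import *
p,r=now()
for n in ('side','top'):
    im=camera(n); np.save(f'pics/{n}1.npy',im)
    save(f'pics/{n}1.png',np.clip(im.astype(int)*2,0,255).astype(np.uint8))
g,gr=goal([.50,.10,.29],12); rows(p,r,g,gr,15)
E
```

```text
t 7.88 p [ 0.5706 -0.2069  0.2983] z [ 0.002 -0.    -1.   ] yaz -23.9 q [-0.29  0.31  0.73  1.44 -0.21  1.47  0.01] F [ 0.1 -0.2 -1.5] g 0.227
0 5 [ 0.71 -0.45  0.02  0.01  0.   -2.39]
5 5 [ 0.79 -0.29  0.02  0.01  0.   -2.39]
10 5 [ 0.83 -0.12  0.02  0.01  0.   -2.39]
```

View pics/side1.png

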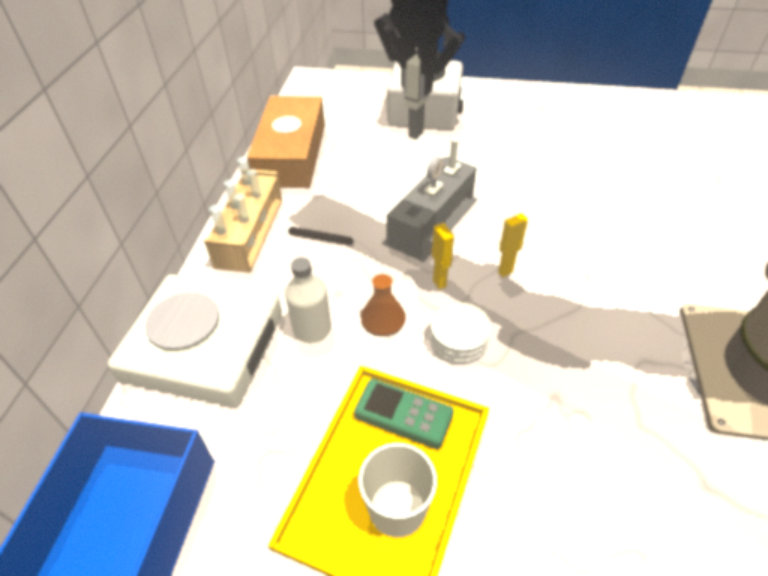

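The tester is clear of the rack with its tip down at (415,135), and the scoop and thermometer are still in place. I'll carry it towards the beaker.

Emit:
{"method": "move_arm", "body": {
  "moves": [
    [[0.8,-0.5,0],[0,0,-2.5],0],
    [[0.8,-0.5,0],[0,0,-2.5],0],
    [[0.8,-0.5,0],[0,0,-2.5],0],
    [[0.8,-0.5,0],[0,0,-2.5],0],
    [[0.8,-0.5,0],[0,0,-2.5],0]
  ]
}}

```text
clock: 8.6
position: [0.5431, -0.0908, 0.2958]
ee_rot: [0.773, 0.634, -0.0, -0.0]
ft_force: [0.0, 0.6, -1.1]
grip_width: 0.226
```

Emit:
{"method": "move_arm", "body": {
  "moves": [
    [[0.9,-0.3,0],[0,0,-2.5],0],
    [[0.9,-0.3,0],[0,0,-2.5],0],
    [[0.9,-0.3,0],[0,0,-2.5],0],
    [[0.9,-0.3,0],[0,0,-2.5],0],
    [[0.9,-0.3,0],[0,0,-2.5],0]
  ]
}}

```text
clock: 9.22
position: [0.5186, 0.0253, 0.2963]
ee_rot: [0.699, 0.715, -0.0, 0.0]
ft_force: [-0.1, -0.4, -1.4]
grip_width: 0.228
```

Emit:
{"method": "move_arm", "body": {
  "moves": [
    [[0.9,-0.1,0],[0,0,-2.5],0],
    [[0.9,-0.1,0],[0,0,-2.5],0],
    [[0.9,-0.1,0],[0,0,-2.5],0],
    [[0.9,-0.1,0],[0,0,-2.5],0],
    [[0.9,-0.1,0],[0,0,-2.5],0]
  ]
}}

```text
clock: 9.85
position: [0.4943, 0.1355, 0.2963]
ee_rot: [0.617, 0.787, -0.0, -0.0]
ft_force: [-1.0, -0.2, -1.6]
grip_width: 0.228
```

```bash
python3 - <<'E'
from h import *
p,r=now()
g,gr=goal([.465,.24,.28],28,-20); rows(p,r,g,gr,10)
E
```

```text
t 9.85 p [0.4943 0.1355 0.2963] z [-0.  0. -1.] yaz 13.8 q [-0.75  0.04  0.41  1.67 -0.02  1.43 -0.1 ] F [-1.  -0.2 -1.6] g 0.228
0 5 [ 0.43  0.    0.07 -1.99  0.25 -1.41]
5 5 [ 0.43  0.04  0.08 -1.99  0.25 -1.41]
```

Emit:
{"method": "move_arm", "body": {
  "moves": [
    [[0.8,0,0],[0,0,-2.5],0],
    [[0.8,0,0],[0,0,-2.5],0],
    [[0.8,0,0],[0,0,-2.5],0],
    [[0.8,0,0],[0,0,-2.5],0],
    [[0.8,0,0],[0,0,-2.5],0]
  ]
}}

```text
clock: 10.48
position: [0.4624, 0.2299, 0.2963]
ee_rot: [0.528, 0.849, 0.0, 0.0]
ft_force: [0.4, -0.3, -0.4]
grip_width: 0.227
```

Emit:
{"method": "move_arm", "body": {
  "moves": [
    [[0,0,0],[-5,0,0],0],
    [[0,0,0],[-5,0,0],0],
    [[0,0,0],[-5,0,0],0],
    [[0,0,0],[-5,0,0],0],
    [[0,0,0],[-5,0,0],0]
  ]
}}

```text
clock: 11.1
position: [0.4626, 0.2292, 0.2966]
ee_rot: [0.516, 0.828, 0.185, 0.115]
ft_force: [1.5, 0.2, -0.8]
grip_width: 0.227
```

```bash
python3 - <<'E'
from h import *
p,r=now()
c=np.array([.526,.286,.150])
for az in (28,20,10):
    gp,gr=goal([0,0,0],az,-45); gp=c-.076*gr.as_matrix()[:,2]; print(az,gp.round(3)); rows(p,r,gp,gr,5)
E
```

```text
t 11.1 p [0.4626 0.2292 0.2966] z [ 0.382  0.188 -0.905] yaz 26.2 q [-0.86 -0.29  0.23  2.02  0.17  0.98 -0.24] F [ 1.5  0.2 -0.8] g 0.227
28 [0.479 0.261 0.204]
0 5 [ 0.17 -0.21  0.74 -3.96  0.21 -0.3 ]
20 [0.476 0.268 0.204]
0 5 [ 0.24 -0.22  0.74 -3.96 -0.71  1.01]
10 [0.473 0.277 0.204]
0 5 [ 0.33 -0.23  0.73 -3.94 -1.87  2.66]
```

Emit:
{"method": "move_arm", "body": {
  "moves": [
    [[0.2,-0.2,0.8],[-3,0,0],0],
    [[0.2,-0.2,0.8],[-3,0,0],0],
    [[0.2,-0.2,0.8],[-3,0,0],0]
  ]
}}

```text
clock: 11.48
position: [0.4692, 0.2494, 0.236]
ee_rot: [0.505, 0.811, 0.249, 0.155]
ft_force: [0.3, 0.4, -1.1]
grip_width: 0.226
```

```bash
python3 - <<'E'
from h import *
p,r=now()
c=np.array([.526,.286,.150])
gp,gr=goal([0,0,0],28,-45); gp=c-.076*gr.as_matrix()[:,2]; rows(p,r,gp,gr,3)
E
```

```text
t 11.47 p [0.4692 0.2494 0.236 ] z [ 0.503  0.248 -0.828] yaz 26.2 q [-0.83 -0.3   0.16  2.21  0.27  0.65 -0.37] F [ 0.3  0.4 -1.1] g 0.226
0 3 [ 0.08 -0.12  0.45 -3.63  0.38 -0.47]
```

Emit:
{"method": "move_arm", "body": {
  "moves": [
    [[0.1,-0.1,0.4],[-3.6,0,0],0],
    [[0.1,-0.1,0.4],[-3.6,0,0],0]
  ]
}}

```text
clock: 11.72
position: [0.4739, 0.2573, 0.2169]
ee_rot: [0.495, 0.794, 0.299, 0.186]
ft_force: [-0.1, 0.3, -0.9]
grip_width: 0.229
```

```bash
python3 - <<'E'
from h import *
p,r=now()
c=np.array([.526,.286,.135])
gp,gr=goal([0,0,0],27,-45); gp=c-.076*gr.as_matrix()[:,2]; print('tip',(p+.076*r.as_matrix()[:,2]).round(3));rows(p,r,gp,gr,2)
for n in ('side','top','wrist'):
    im=camera(n); np.save(f'pics/{n}2.npy',im)
save('pics/top2.png',np.clip(np.load('pics/top2.npy').astype(int)*2,0,255).astype(np.uint8)[130:300,40:260],3.4)
save('pics/side2.png',np.clip(np.load('pics/side2.npy').astype(int)*2,0,255).astype(np.uint8)[200:384,170:400],3.2)
E
```

```text
t 11.72 p [0.4739 0.2573 0.2169] z [ 0.592  0.291 -0.751] yaz 26.2 q [-0.77 -0.31  0.08  2.32  0.41  0.45 -0.53] F [-0.1  0.3 -0.9] g 0.229
tip [0.519 0.279 0.16 ]
0 2 [ 0.04 -0.29  0.49 -1.85  0.28 -0.3 ]
```

View pics/side2.png

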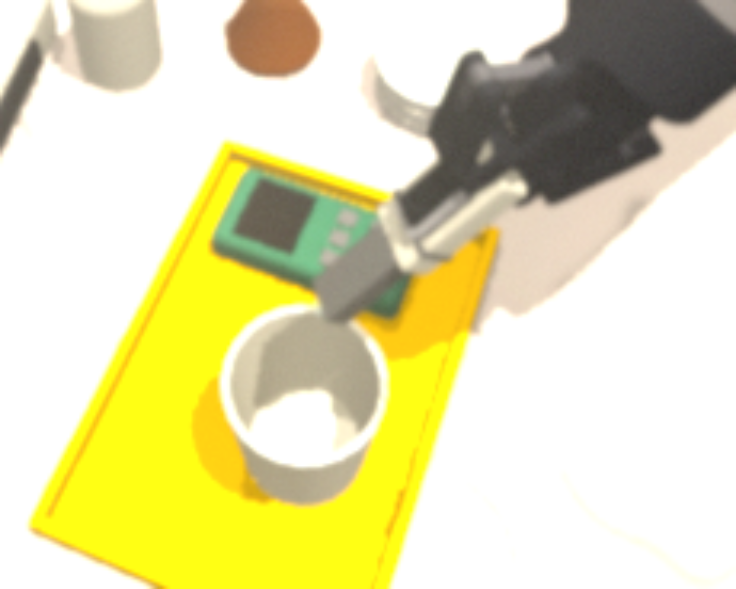

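View pics/top2.png

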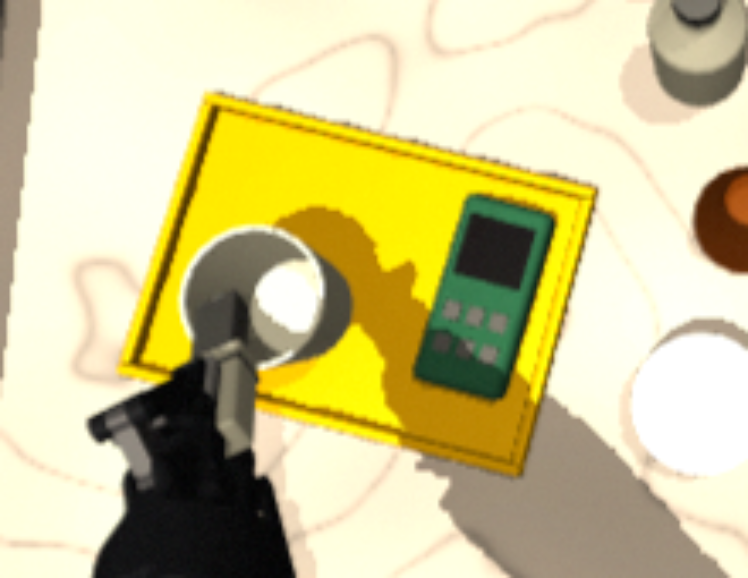

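Both views show the tester tilted, tip down, and clear of the beaker. In the side crop the rim centre is about (304,387) and the tip about (335,308). In the top crop they are (254,298) and (222,297). I'll compute positions from both views.

```bash
python3 - <<'E'
from h import *
t=camera_info('top'); s=camera_info('side')
T=lambda u,v:(u/3.4+40-.4,v/3.4+130-.4); S=lambda u,v:(u/3.2+170-.4,v/3.2+200-.4)
for (ci,f,U) in [(t,T,[(180,298),(328,298),(254,226),(254,371)]),(s,S,[(220,387),(387,387),(304,303),(304,470)])]:
    P=np.array([plane(ci,*f(*q),.094) for q in U]); print('rim',P.mean(0).round(4),np.linalg.norm(P[0]-P[1]).round(3),np.linalg.norm(P[2]-P[3]).round(3))
p,r=now(); tip=p+.076*r.as_matrix()[:,2]
def proj(ci,P):
    c=R.from_quat(ci['rotation']).inv().apply(P-ci['origin']); return np.array([ci['cx']+ci['fx']*c[0]/c[2],ci['cy']+ci['fy']*c[1]/c[2]])
print('pred tip top',(proj(t,tip)-[39.6,129.6])*3.4,'side',(proj(s,tip)-[169.6,199.6])*3.2)
o1,d1=ray(t,*T(222,297));o2,d2=ray(s,*S(335,308))
k=np.linalg.lstsq(np.c_[d1,-d2],o2-o1,rcond=None)[0];print('tip tri',(o1+k[0]*d1).round(4),(o2+k[1]*d2).round(4))
E
```

```text
rim [0.526  0.2846 0.094 ] 0.09 0.089
rim [0.5274 0.2885 0.094 ] 0.089 0.092
t 11.88 p [0.4736 0.2563 0.2163] z [ 0.59   0.289 -0.754] yaz 26.2 q [-0.77 -0.31  0.08  2.32  0.4   0.45 -0.53] F [-0.1 -1.  -0.7] g 0.222
pred tip top [220.97813469 302.30571235] side [324.41274302 313.40691307]
tip tri [0.5211 0.2762 0.1633] [0.5134 0.2764 0.1628]
```

Emit:
{"method": "move_arm", "body": {
  "moves": [
    [[0.1,-0.3,0.5],[-2,0,0],0],
    [[0.1,-0.3,0.5],[-1.5,0,0],0],
    [[0,0,0],[0,0,0],0]
  ]
}}

```text
clock: 12.25
position: [0.4773, 0.2631, 0.1881]
ee_rot: [0.49, 0.785, 0.321, 0.201]
ft_force: [-0.0, -0.2, -0.0]
grip_width: 0.224
```

```bash
python3 - <<'E'
from h import *
p,r=now(); z=r.as_matrix()[:,2]; tip=p+.076*z; print('tip',tip.round(4),'tilt',np.degrees(np.arccos(-z[2])))
print('to go, tool units',r.inv().apply(np.array([.5265,.2865,.134])-tip).round(4)/.025)
E
```

```text
t 12.25 p [0.4773 0.2631 0.1881] z [ 0.631  0.307 -0.712] yaz 26.1 q [-0.65 -0.25 -0.04  2.39  0.57  0.29 -0.73] F [-0.  -0.2 -0. ] g 0.224
tip [0.5252 0.2864 0.134 ] tilt 44.56789847151417
to go, tool units [-0.02   0.036  0.032]
```

Emit:
{"method": "move_arm", "body": {
  "moves": [
    [[0,0,0],[0,0,0],0],
    [[0,0,0],[0,0,0],0],
    [[0,0,0],[0,0,0],0],
    [[0,0,0],[0,0,0],0]
  ]
}}

```text
clock: 12.75
position: [0.4773, 0.2637, 0.1889]
ee_rot: [0.489, 0.785, 0.323, 0.201]
ft_force: [-0.7, -0.6, -1.0]
grip_width: 0.229
```

```bash
python3 - <<'E'
from h import *
now(); a=[np.clip(camera(n).astype(int)*2,0,255).astype(np.uint8) for n in ('side','top')]
save('pics/fin.png',np.hstack([a[0][180:384,150:370],a[1][130:334,60:280]]),1.8)
print(now()[0])
E
```

```text
t 12.75 p [0.4773 0.2637 0.1889] z [ 0.632  0.31  -0.711] yaz 26.1 q [-0.65 -0.26 -0.04  2.39  0.58  0.29 -0.73] F [-0.7 -0.6 -1. ] g 0.229
t 12.85 p [0.4773 0.2636 0.1887] z [ 0.632  0.309 -0.711] yaz 26.1 q [-0.65 -0.26 -0.04  2.39  0.58  0.29 -0.73] F [-0.4  0.7 -1.3] g 0.227
[0.47725014 0.26359548 0.18871563]
```

View pics/fin.png

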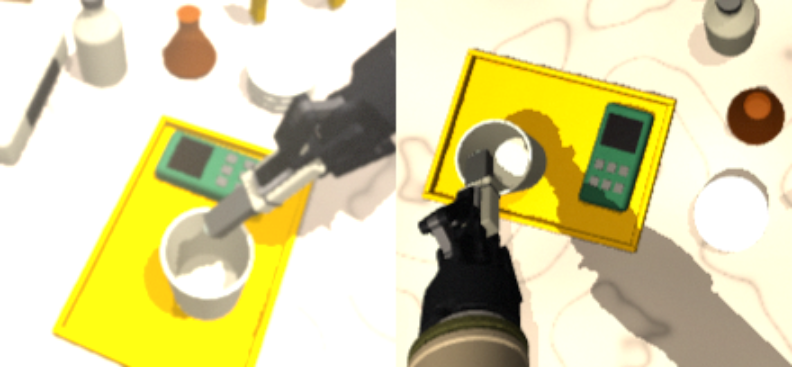

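The final view shows the tip over the mouth in both cameras, at about (210,232) in the side half and (484,150) in the top half. The beaker hasn't moved and nothing is touching it, so I'll hand in.

```bash
python3 -c "
from workcell import hand_in; print(hand_in())"
```

```text
the job is handed in; nothing more can be done
None
```

I drew the tester straight up out of the rack, carried it to the beaker and tipped it 44.6° from upright, glass tip down. The arm is holding it still there at 60 N, and I handed the job in at about 12.9 s of the 32 s.

**Tip position:** going by the arm's pose and the grasp, the tip is within about 2 mm of the middle of the mouth and about 4 cm above the rim. I didn't measure the tip in the pictures at the final pose. Just before the last small move, the two cameras placed it within about 3 mm of the pose estimate; their own two lines of sight missed each other by about 8 mm.

**Rim position:** the top and side views put the rim centre about 4 mm apart, so I aimed between them.

**Last checks:** the grip opening stayed steady at about 0.23 (20 mm), and the force on the wrist was about the tester's weight. The last pictures showed the tester clear of the beaker, and the beaker and the other things in view where they had been. The rack wasn't in those last pictures, but just after the lift the thermometer and scoop were still standing in it.

One arm joint is close to its limit (2.39 of 2.42 rad), but within range.

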